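Set the lamp attenuator to its third click

ROBOT

A 6-joint arm with a two-finger parallel gripper is mounted at the origin on a cart in front of the work surface, level with it; the furniture and walls round the work are solid. World frame = base frame: x ahead of the robot, y to its left, z up, the work surface at z = 0. Lengths are in m, angles in rad, forces in N, time in s.
With the tool pointing down it reaches from about 0.25 to 0.775 m from the base axis. Payload 4 kg.
Tool frame: the origin (TCP) lies between the finger pads; the fingertips stand 19 mm ahead of it and the grasp point (between the pads) is the TCP; z points along the fingers, x is the direction in which the jaws open and shut, and the axes are right-handed (so a half turn about z gives the same grasp; the last joint's range is limited). The gripper opens to 85 mm and grips with 20 to 120 N. Pads are 22 mm wide; open, the fingers measure 114 mm over their backs; the gripper's body (76 mm by 85 mm) begins 54 mm behind the grasp point. The pads swing forward as they close: fully open they stand 13 mm farther back than shut.
Start: joints at [-1.324, 0.087, 1.371, -0, 1.684, -0.103], TCP at [0.188, -0.517, 0.222] pointing down, gripper open.
Joint ranges: [-3.1, 3.1], [-0.76, 2.03], [0.27, 2.55], [-1.08, 4.22], [0.17, 2.65], [-2.57, 2.57]. Speed limits (rad/s): [2.79, 2.79, 3.14, 3.14, 3.14, 3.14].

INTERFACE

Orientations are given as a unit quaternion [w, x, y, z].
In Python, from workcell import r gives the robot as it stands.
- The arm moves only by the tool carry_out, never from a script. Its argument "moves" is a list of rows, each an object with "dp": the shift along the world's x, y, z in m, a list of three; "angular": the turn, a rotation vector about the world's x, y, z in rad, a list of three; "claw": the opening, from 0 (shut) to 1 (fully open). In form: [{"dp": [tx, ty, tz], "angular": [rx, ry, rz], "claw": claw}, ...]. A call has exactly 8 rows; each row is the pose to reach, as a shift and turn from the pose commanded when the call began; what a row does not reach only later rows make up. A row lasts 1/8 s, in which the tool goes at most 62.5 mm and 10.7 degrees, less where a joint would pass 70% of its speed; a pose out of reach is approached as far as the arm can. A call with a gripper value outside its range is refused whole. The fingers move at their own pace and stop on an object; the grip force is fixed at half the most. Time passes only in rows, so rows that repeat a pose let the fingers close, or fill a call up. It gives the time, the measured TCP pose, the force and the opening at its end, in the units of the state.
- r.get_state(): the state, without advancing time (a new reading comes with each control period).
- r.capture(name): name is "scene" or "side" or "wrist"; returns a dict with "img" (480x640x3 uint8, red, green, blue), "camera_matrix" (3x3 intrinsics, pixels), "rvec" (rotation vector, rad) and "tvec" (3), from world to camera coordinates, as OpenCV has them. Camera axes: x right, y down, z forward; pixel columns grow to the right and rows downward; lengths in m; the calibration is good to about 2 mm. A picture is of the moment at which its call begins. There is no depth.
- r.finish_job(): hands the job in, once; it reports no verdict.
Trained networks look in a picture, given as the dict that the camera call returned (one of the last four; its "shot" number tells which), for a name from the list of things; names that differ only in an ending like _2 or _b are one class to them, and where a whole thing is asked for, a point or a joint stands for the part that bears it (a point fixed in the world has none). Each returns a list of dicts, best first, with "score" (0 to 1); they miss things now and then, are a little off and sometimes report something else, mostly with a low value. They report only what shows in the picture. A call takes as long as a camera call.
- r.recognise(picture, thing): "extent" ([left, top, width, height] in pixels, round what is visible of it).
- r.place_of(picture, thing): "pixel" ([column, row] in pixels: a listed point, or the origin of a listed thing).
The state is a dict: "time": time; "joint_positions": joint angles; "joint_vel": joint speeds; "joint_efforts": joint torques, N m; "tool_pos": TCP position; "orientation": TCP orientation; "force": force on the tool from outside, world axes, zero at the start; "ft_torque": the same for the moment, N m; "finger_gap": finger opening in m.
Only numpy, scipy, OpenCV 4.12 (cv2) and the standard library are available. Lean on these libraries where they do the work, as an engineer would, in place of code of your own. Each camera call takes 0.05 s, during which the arm holds its last target. There are 200 camera calls.

TASK

Zero the sliding attenuator on the grey lamp housing: gently push its red lever all the way back to the stop at the end with the yellow dot, then push it the other way through its clicks, counting them from the stop, and leave it resting in the third click without ever going past it. Only push the lever from one side at a time, with a fingertip or the outside of the fingers; do not pinch it, and leave the things standing around it alone. Finish with the hand clear of everything.

Things in the scene. Friction and masses are not known exactly. Their poses are not given: they have to be found in the camera images.
- attenuator: Grey lamp housing, fixed to the desk, 100 mm (its x) by 240 mm (its y), flat top 56 mm above the desk; origin at the centre of its underside. Fins stand out 18 mm at its -y end, a black light port 32 mm at its +y end, both lower than the top. The lever's slot runs along the housing's y axis; home is its -y end. The white wedge mark on the top grows away from home.
- home_dot (a point): Yellow dot, 9 mm, on the housing's top, on the robot's side of the slot: it marks the home (-y) end. The home seat of the lever's centre lies 16 mm further along the housing's +y.
- lever_middle (a point): Centre of the red lever, a block 36 mm wide across the slot (housing x), 16 mm thick along the slot (housing y), from 3 to 34 mm above the housing's top; this point is 17 mm above that top and moves with the lever. Its two upright side faces, 8 mm either way from here along the slot, are the ones to push. The housing top beside them is free and flat.
- lever (a joint): Lever position along the housing's +y, m: 0 at the home stop, seats every 0.016: first click 0.016, second 0.032, third 0.048, then 0.064 and 0.080 (far stop). Starts in the first or second. Resistance grows to about 5 N some 4 mm out of a seat and falls to nothing half-way (8 mm) to the next; then the lever jumps ahead of the finger into that seat and stays.
- stain_bottle: Bystander: reagent bottle with a black cap, 46 mm across, 85 mm high, loose, behind the housing; origin at the centre of its underside.
- cal_weight: Bystander: brass-coloured check weight with a knob, 30 mm across, 48 mm high, loose, behind the housing; origin at the centre of its underside.
- marker_black: Bystander: white marker pen with a black cap, 135 mm long, 16 mm high, lying loose in front of the housing (robot side); origin at the centre of its underside.
- petri_1: Bystander: flat orange-brown petri dish, 84 mm across, 6 mm high, loose, beyond the light-port (+y) end of the housing; origin at the centre of its underside.

How it is judged:
By the outcome, as a careful person would: the job done as asked, in the order asked, and still so for the second after the job is handed in, with the robot touching nothing.
It also fails if it takes over 64 s, if anything falls off the work surface, if the arm or the gripper's body presses on something with over 40 N, if the wrist force passes 120 N, or if a joint passes its speed limit or range.

## Working session

There is one attempt and no reset: what is moved stays moved. The work goes in short steps, Python scripts to look and compute and a tool call to move; the robot and the scene stay as the last step left them, time stands still between calls to the robot, and variables do not carry over. Pictures are saved under pics/ and viewed, about 8 in all and at most 12, crops included, and the job is handed in when it is done.

Besides the shell and the picture viewer there is one more tool, called after "Emit:" as name(argument=value, ...) on one line, values as JSON. carry_out: Moves the arm, as the interface text tells. Its arguments: {"type":"object","properties":{"moves":{"type":"array"}},"required":["moves"]}

```bash
mkdir -p pics
cat > h.py <<'E'
import numpy as np, cv2
from workcell import r
def cap(n,f=None):
    c=r.capture(n)
    if f: cv2.imwrite('pics/'+f,cv2.cvtColor(c['img'],cv2.COLOR_RGB2BGR))
    return c
def onplane(c,px,z):
    K=np.array(c['camera_matrix'],float);R=cv2.Rodrigues(np.array(c['rvec'],float))[0];t=np.array(c['tvec'],float).ravel()
    d=R.T@np.linalg.inv(K)@np.array([px[0],px[1],1.]);o=-R.T@t
    return o+d*(z-o[2])/d[2]
def proj(c,P):
    return cv2.projectPoints(np.array(P,float).reshape(-1,3),np.array(c['rvec'],float),np.array(c['tvec'],float),np.array(c['camera_matrix'],float),None)[0].reshape(-1,2)
E
python3 - <<'E'
from h import *
np.set_printoptions(precision=4,suppress=True)
for n in ['scene','side']:
    c=cap(n,n+'0.png')
    for t,z in [('attenuator',0),('home_dot',.056),('lever_middle',.073),('stain_bottle',0),('cal_weight',0),('marker_black',0),('petri_1',0)]:
        for p in r.place_of(c,t)[:2]: print(n,t,round(p['score'],2),np.round(p['pixel'],1),onplane(c,p['pixel'],z))
print(r.get_state())
E
```

```text
scene attenuator 0.89 [358.8 262.7] [0.5215 0.022  0.    ]
scene home_dot 0.6 [383.9 229.1] [ 0.508  -0.0361  0.056 ]
scene home_dot 0.2 [288.9 254.8] [0.5638 0.1647 0.056 ]
scene lever_middle 0.84 [356.7 225.8] [0.5327 0.0162 0.073 ]
scene stain_bottle 0.78 [287.6 254. ] [0.6512 0.0896 0.    ]
scene cal_weight 0.5 [321.4 235.5] [ 0.6622 -0.0188  0.    ]
scene marker_black 0.82 [423.  279.6] [ 0.391  -0.0067  0.    ]
scene marker_black 0.41 [357.5 223.7] [ 0.646  -0.1169  0.    ]
scene petri_1 0.95 [283.3 317.9] [0.4842 0.2545 0.    ]
side attenuator 0.69 [310.9 308.6] [0.521  0.0337 0.    ]
side home_dot 0.61 [315.7 315.2] [ 0.5038 -0.0295  0.056 ]
side lever_middle 0.74 [317.  282.9] [0.5243 0.0161 0.073 ]
side stain_bottle 0.58 [363.8 268.2] [0.6436 0.089  0.    ]
side stain_bottle 0.28 [242.9 345. ] [0.3973 0.0023 0.    ]
side cal_weight 0.85 [407.4 309.5] [ 0.6655 -0.0258  0.    ]
side marker_black 0.59 [240.6 346.2] [0.3935 0.0014 0.    ]
side petri_1 0.75 [253.1 237.7] [0.4859 0.2444 0.    ]
{'time': 0.8, 'joint_positions': array([-1.3241,  0.0872,  1.3707, -0.    ,  1.6836, -0.1031]), 'joint_vel': array([-0.0003,  0.0011, -0.0006,  0.0009,  0.0006, -0.0004]), 'joint_efforts': array([ -0.0004, -35.1674, -31.3439,  -0.0003,   0.0001,   0.    ]), 'tool_pos': array([ 0.1885, -0.5167,  0.2218]), 'orientation': array([ 0.0001,  0.8194, -0.5733,  0.0001]), 'force': array([-0.7988,  0.1065, -0.2103]), 'ft_torque': array([ 0.0372, -0.0227,  0.007 ]), 'finger_gap': 0.08565916995466122}
```

Run:
```python
import cv2,numpy as np
a=cv2.imread('pics/scene0.png')[150:350,230:480];b=cv2.imread('pics/side0.png')[210:410,190:440]
cv2.imwrite('pics/crop0.png',np.vstack([cv2.resize(x,(700,290*0+560),interpolation=3)[:,:] for x in [a]]))
cv2.imwrite('pics/crop1.png',cv2.resize(b,(700,560),interpolation=3))
```

```text
(no output)
```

View pics/crop0.png

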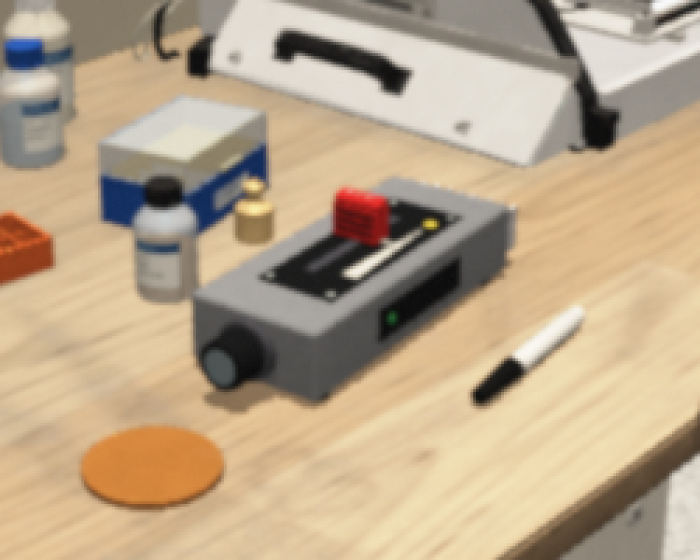

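View pics/crop1.png

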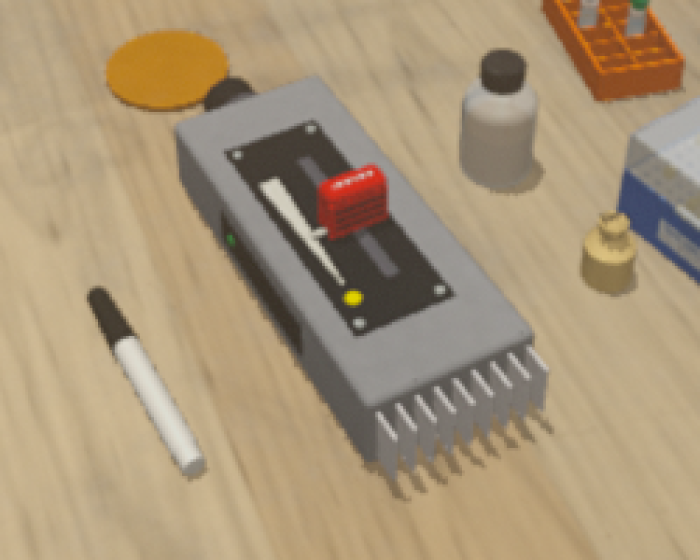

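Scene view: red lever at about (358,227) and yellow dot at (384,230). The side view agrees, with the lever at (317,283) and the dot at (316,316). Next I fit the housing pose from its top corners in both views.

Run:
```python
from h import *
from scipy.optimize import least_squares
from scipy.spatial.transform import Rotation as Ro
np.set_printoptions(precision=4,suppress=True)
A=cap('scene');B=cap('side')
# local corners (+x,+y) far-left, (-x,+y) near-left, (-x,-y), (+x,-y)
L=np.array([[.05,.12],[-.05,.12],[-.05,-.12],[.05,-.12]])
pa=np.array([[299.6,256.4],[343.6,268.6],[413.9,225],[371,214.3]])
pb=np.array([[303.6,237.9],[253.6,254.6],[323.9,354.6],[380.4,330.7]])
for c,p in ((A,pa),(B,pb)):
    print([onplane(c,q,.056)[:2] for q in p])
def pts(v):
    R=np.array([[np.cos(v[2]),-np.sin(v[2])],[np.sin(v[2]),np.cos(v[2])]])
    return np.c_[L@R.T+v[:2],np.full(4,.056)]
# scene order: image-left corner is +x+y
f=lambda v:np.r_[(proj(A,pts(v))-pa).ravel(),(proj(B,pts(v))-pb).ravel()]
s=least_squares(f,[.52,.025,0.],loss='soft_l1');print(s.x,f(s.x).round(1))
print(Ro.from_quat(np.roll(r.get_state()['orientation'],-1)).as_matrix())
```

```text
[array([0.5451, 0.1561]), array([0.4563, 0.1373]), array([ 0.4766, -0.0909]), array([ 0.574 , -0.0759])]
[array([0.5513, 0.1437]), array([0.4581, 0.1338]), array([ 0.4874, -0.0996]), array([ 0.5779, -0.0903])]
[0.5191 0.0242 0.1225] [-0.8 -2.8  0.7  0.2 -0.  -2.6  0.5 -3.   0.3 -2.3 -2.5 -0.7 -1.8  1.5
  3.  -1.9]
[[ 0.3427 -0.9394  0.    ]
 [-0.9394 -0.3427 -0.0001]
 [ 0.0001  0.     -1.    ]]
```

Emit:
carry_out(moves=[{"dp":[0.03,0.05,0.0],"angular":[0,0,-0.03],"claw":0},{"dp":[0.06,0.105,0.0],"angular":[0,0,-0.06],"claw":0},{"dp":[0.09,0.157,0.0],"angular":[0,0,-0.09],"claw":0},{"dp":[0.12,0.209,0.0],"angular":[0,0,-0.12],"claw":0},{"dp":[0.15,0.261,0.0],"angular":[0,0,-0.15],"claw":0},{"dp":[0.18,0.313,0.0],"angular":[0,0,-0.18],"claw":0},{"dp":[0.21,0.365,0.0],"angular":[0,0,-0.21],"claw":0},{"dp":[0.24,0.417,0.0],"angular":[0,0,-0.228],"claw":0}])

```text
time: 1.9
tool_pos: [0.4292, -0.0979, 0.2222]
orientation: [-0.0, 0.749, -0.663, 0.001]
force: [0.6, -1.0, 0.5]
finger_gap: -0.0001
```

Emit:
carry_out(moves=[{"dp":[0.03,0.05,0.0],"angular":[0,0,0],"claw":0},{"dp":[0.06,0.105,0.0],"angular":[0,0,0],"claw":0},{"dp":[0.08,0.14,0.0],"angular":[0,0,0],"claw":0},{"dp":[0.094,0.166,0.0],"angular":[0,0,0],"claw":0},{"dp":[0.094,0.166,0.0],"angular":[0,0,0],"claw":0},{"dp":[0.094,0.166,0.0],"angular":[0,0,0],"claw":0},{"dp":[0.094,0.166,0.0],"angular":[0,0,0],"claw":0},{"dp":[0.094,0.166,0.0],"angular":[0,0,0],"claw":0}])

```text
time: 2.9
tool_pos: [0.5223, 0.0654, 0.222]
orientation: [-0.0, 0.748, -0.663, 0.0]
force: [-0.5, 0.8, 0.7]
finger_gap: -0.0004
```

Run:
```python
from h import *
np.set_printoptions(precision=4,suppress=True)
c=cap('wrist','w1.png')
for t,z in [('attenuator',0),('home_dot',.056),('lever_middle',.073)]:
    for p in r.place_of(c,t)[:1]: print(t,round(p['score'],2),np.round(p['pixel'],1),onplane(c,p['pixel'],z))
s=r.get_state();print(s['time'],s['tool_pos'],s['orientation'],s['force'],s['finger_gap'])
```

```text
attenuator 0.91 [360.1 211.7] [0.5208 0.0256 0.    ]
lever_middle 0.59 [375.6 226.3] [0.524  0.0197 0.073 ]
3.1 [0.5224 0.0659 0.2219] [-0.      0.7486 -0.663   0.0001] [-0.7213  0.1     0.6746] 0.00013777943162055707
```

View pics/w1.png

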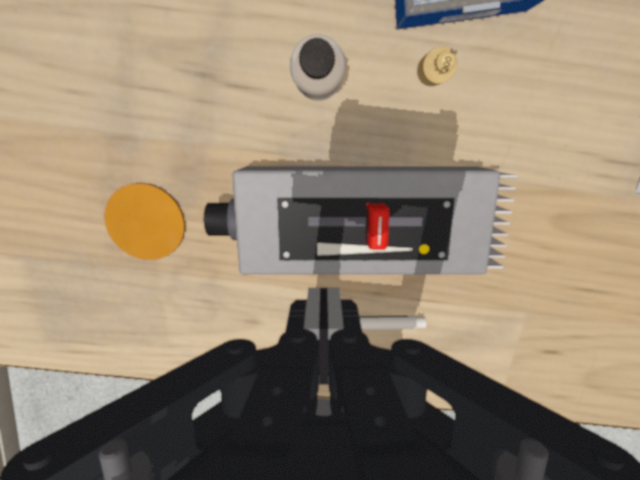

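The wrist view looks down on the housing. The lever is at (377,227), the dot at (424,249), and the front top edge runs from (238,274) to (489,274). The fingers are shut, with their tips at about (325,290).

Run:
```python
from h import *
np.set_printoptions(precision=4,suppress=True)
c=cap('wrist')
im=c['img'].astype(int);R,G,B=im[...,0],im[...,1],im[...,2]
def cen(m):
    n,l,s,ce=cv2.connectedComponentsWithStats(m.astype(np.uint8));i=1+np.argmax(s[1:,4]);return ce[i],s[i]
roi=np.zeros(R.shape,bool);roi[195:265,275:460]=1
d,ds=cen(roi&(R>150)&(G>130)&(B<90));l,ls=cen(roi&(R>120)&(G<70)&(B<70));print(d,ds,l,ls)
dot=onplane(c,d,.056)
for n,p,z in [('fl',(238,274),.056),('fr',(489,274),.056),('bl',(235,170),.056),('br',(499,171),.056),('slotL',(308,221.5),.056),('slotR',(424,222),.056),('s1',(284.5,205),.056),('s2',(286,254.5),.056),('s3',(446,204.5),.056),('s4',(442,255),.056)]: print(n,onplane(c,p,z))
le=onplane(c,l,.083);print(dot,le)
a,b=onplane(c,(238,274),.056),onplane(c,(489,274),.056);u=(a-b)[:2];print(np.linalg.norm(u));yaw=np.arctan2(-u[0],u[1]);print(yaw)
u=u/np.linalg.norm(u);v=np.array([u[1],-u[0]]);s=r.get_state()
for n,p in [('lever',le),('tcp',s['tool_pos'])]: print(n,'rel dot along y,x',(p-dot)[:2]@u,(p-dot)[:2]@v)
print(u,v)
```

```text
[424.069  248.9655] [420 245   9   9  58] [378.8714 226.9476] [368 207  22  42 630]
fl [0.4578 0.1405 0.056 ]
fr [ 0.4866 -0.0982  0.056 ]
bl [0.5558 0.1482 0.056 ]
br [ 0.5827 -0.0825  0.056 ]
slotL [0.5172 0.0795 0.056 ]
slotR [ 0.5295 -0.0262  0.056 ]
s1 [0.5299 0.1022 0.056 ]
s2 [0.483  0.0966 0.056 ]
s3 [ 0.5478 -0.0427  0.056 ]
s4 [ 0.5001 -0.0494  0.056 ]
[ 0.504  -0.0314  0.056 ] [0.5263 0.0192 0.083 ]
0.24048651699100831
0.12033239883453198
lever rel dot along y,x 0.04764122760531032 0.02822059022887531
tcp rel dot along y,x 0.09454309643872329 0.030051495580118597
[-0.12    0.9928] [0.9928 0.12  ]
```

Emit:
carry_out(moves=[{"dp":[0,0,-0.03],"angular":[0,0,0],"claw":0},{"dp":[0,0,-0.06],"angular":[0,0,0],"claw":0},{"dp":[0,0,-0.09],"angular":[0,0,0],"claw":0},{"dp":[0,0,-0.11],"angular":[0,0,0],"claw":0},{"dp":[0,0,-0.12],"angular":[0,0,0],"claw":0},{"dp":[0,0,-0.126],"angular":[0,0,0],"claw":0},{"dp":[0,0,-0.131],"angular":[0,0,0],"claw":0},{"dp":[0,0,-0.131],"angular":[0,0,0],"claw":0}])

```text
time: 4.15
tool_pos: [0.5227, 0.0663, 0.091]
orientation: [-0.0, 0.749, -0.663, 0.0]
force: [0.2, 0.2, -1.0]
finger_gap: -0.0004
```

Run:
```python
from h import *
np.set_printoptions(precision=4,suppress=True)
s=r.get_state();print(s['time'],s['tool_pos'],s['force'])
a=cap('scene')['img'][130:310,260:460];b=cap('side')['img'][190:370,210:410]
cv2.imwrite('pics/d.png',cv2.resize(np.hstack([a,b]),(800,360),interpolation=3)[...,::-1])
```

```text
4.15 [0.5227 0.0663 0.091 ] [ 0.1727  0.1702 -0.9954]
```

View pics/d.png

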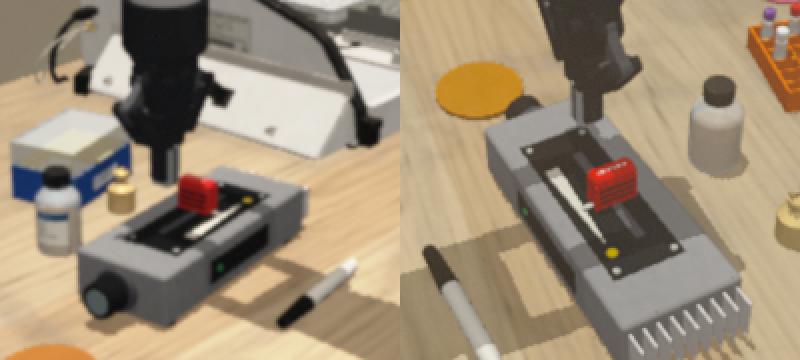

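The two views show the shut fingers just +y of the lever and above the housing top, with nothing touched. I start pushing towards home.

Emit:
carry_out(moves=[{"dp":[0.0005,-0.004,0],"angular":[0,0,0],"claw":0},{"dp":[0.001,-0.008,0],"angular":[0,0,0],"claw":0},{"dp":[0.0014,-0.012,0],"angular":[0,0,0],"claw":0},{"dp":[0.0018,-0.015,0],"angular":[0,0,0],"claw":0},{"dp":[0.0022,-0.018,0],"angular":[0,0,0],"claw":0},{"dp":[0.0024,-0.02,0],"angular":[0,0,0],"claw":0},{"dp":[0.0027,-0.022,0],"angular":[0,0,0],"claw":0},{"dp":[0.0029,-0.024,0],"angular":[0,0,0],"claw":0}])

```text
time: 5.25
tool_pos: [0.5254, 0.0422, 0.0907]
orientation: [0.0, 0.749, -0.663, 0.0]
force: [-0.4, 0.5, -0.2]
finger_gap: -0.0001
```

Emit:
carry_out(moves=[{"dp":[0.0001,-0.001,0],"angular":[0,0,0],"claw":0},{"dp":[0.0002,-0.002,0],"angular":[0,0,0],"claw":0},{"dp":[0.0003,-0.003,0],"angular":[0,0,0],"claw":0},{"dp":[0.0005,-0.004,0],"angular":[0,0,0],"claw":0},{"dp":[0.0006,-0.005,0],"angular":[0,0,0],"claw":0},{"dp":[0.0007,-0.006,0],"angular":[0,0,0],"claw":0},{"dp":[0.0007,-0.006,0],"angular":[0,0,0],"claw":0},{"dp":[0.0007,-0.006,0],"angular":[0,0,0],"claw":0}])

```text
time: 6.25
tool_pos: [0.5261, 0.0363, 0.0907]
orientation: [0.0, 0.749, -0.663, 0.0]
force: [0.5, 0.4, -0.1]
finger_gap: -0.0001
```

Emit:
carry_out(moves=[{"dp":[0.0001,-0.001,0],"angular":[0,0,0],"claw":0},{"dp":[0.0002,-0.002,0],"angular":[0,0,0],"claw":0},{"dp":[0.0003,-0.003,0],"angular":[0,0,0],"claw":0},{"dp":[0.0005,-0.004,0],"angular":[0,0,0],"claw":0},{"dp":[0.0006,-0.005,0],"angular":[0,0,0],"claw":0},{"dp":[0.0006,-0.005,0],"angular":[0,0,0],"claw":0},{"dp":[0.0006,-0.005,0],"angular":[0,0,0],"claw":0},{"dp":[0.0006,-0.005,0],"angular":[0,0,0],"claw":0}])

```text
time: 7.25
tool_pos: [0.5267, 0.0313, 0.0907]
orientation: [0.0, 0.749, -0.663, 0.0]
force: [-0.5, 0.3, -0.4]
finger_gap: -0.0004
```

Emit:
carry_out(moves=[{"dp":[0.0001,-0.001,0],"angular":[0,0,0],"claw":0},{"dp":[0.0002,-0.002,0],"angular":[0,0,0],"claw":0},{"dp":[0.0003,-0.003,0],"angular":[0,0,0],"claw":0},{"dp":[0.0004,-0.003,0],"angular":[0,0,0],"claw":0},{"dp":[0.0004,-0.003,0],"angular":[0,0,0],"claw":0},{"dp":[0.0004,-0.003,0],"angular":[0,0,0],"claw":0},{"dp":[0.0004,-0.003,0],"angular":[0,0,0],"claw":0},{"dp":[0.0004,-0.003,0],"angular":[0,0,0],"claw":0}])

```text
time: 8.25
tool_pos: [0.5271, 0.0283, 0.0907]
orientation: [0.0, 0.749, -0.663, -0.0]
force: [0.5, -0.4, 0.3]
finger_gap: -0.0001
```

```bash
cat >> h.py <<'E'
DOT=np.array([.504,-.0314]);U=np.array([-.12,.9928])
def look(f=None):
    s=r.get_state();print('t',round(s['time'],2),'tcp',s['tool_pos'].round(4),'rel home',round(float((s['tool_pos'][:2]-DOT)@U)-.016,4),'f',s['force'].round(1))
    out=[]
    for n in ['scene','side']:
        c=cap(n)
        x=slice(130,310),slice(260,460)
        if n=='side': x=slice(190,370),slice(210,410)
        im=c['img'];out.append(im[x])
        for p in r.place_of(c,'lever_middle')[:1]:
            q=onplane(c,p['pixel'],.073);print(n,'lever net',round(p['score'],2),round(float((q[:2]-DOT)@U)-.016,4))
        I=im.astype(int);m=np.zeros(I.shape[:2],np.uint8);m[x]=((I[...,0]>110)&(I[...,1]<70)&(I[...,2]<70))[x]
        k,l,st,ce=cv2.connectedComponentsWithStats(m)
        if k>1:
            i=1+np.argmax(st[1:,4]);q=onplane(c,ce[i],.076);print(n,'red',st[i],round(float((q[:2]-DOT)@U)-.016,4))
    if f: cv2.imwrite('pics/'+f,cv2.resize(np.hstack(out),(800,360),interpolation=3)[...,::-1])
E
python3 -c "
from h import *
look('e.png')"
```

```text
t 8.25 tcp [0.5271 0.0283 0.0907] rel home 0.0405 f [ 0.5 -0.4  0.3]
scene lever net 0.66 0.027
scene red [350 218  19  19 168] 0.0261
side lever net 0.56 0.0273
side red [303 270  26  26 385] 0.0299
```

View pics/e.png

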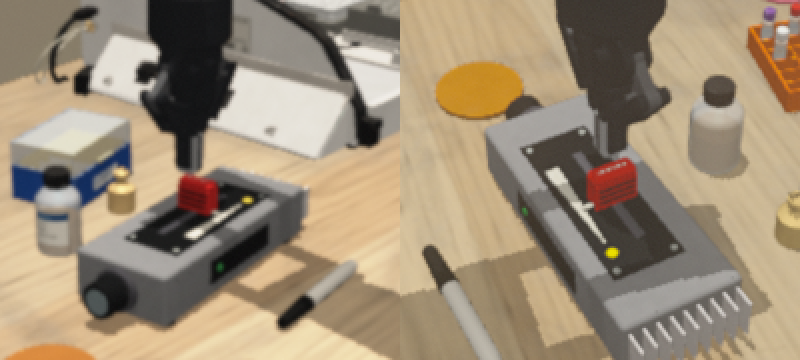

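```bash
python3 -c "
from h import *
np.set_printoptions(precision=1,suppress=True)
t=r.get_state()['tool_pos']
for n,o in [('scene',(260,130)),('side',(210,190))]:
    c=cap(n)
    for z in (.06,.072,.09,.1,.11): print(n,z,(proj(c,[[t[0],t[1],z]])-o)*2)
    print('lever',(proj(c,[[.526,.019,.073],[.526,.019,.09]])-o)*2)
"
```

```text
scene 0.06 [[189.3 209.6]]
scene 0.072 [[189.4 198.1]]
scene 0.09 [[189.5 180.6]]
scene 0.1 [[189.6 170.8]]
scene 0.11 [[189.7 160.9]]
lever [[196.8 194.4]
 [196.9 178. ]]
side 0.06 [[211.3 186.7]]
side 0.072 [[211.4 175.5]]
side 0.09 [[211.4 158.2]]
side 0.1 [[211.4 148.4]]
side 0.11 [[211.4 138.5]]
lever [[214.6 182.8]
 [214.7 166.4]]
```

```bash
python3 -c "
from h import *
np.set_printoptions(precision=4,suppress=True)
t=[.5227,.0663]
for n,o,p in [('scene',(260,130),(165,183)),('side',(210,190),(187,122))]:
    c=cap(n)
    for z in (.06,.072,.08,.09,.1,.11): print(n,z,((proj(c,[[t[0],t[1],z]])-o)*2).round(1))
    print(n,p)
c=cap('scene')['img'][150:250,300:420]
cv2.imwrite('pics/f.png',cv2.resize(c,(720,600),interpolation=3)[...,::-1])
"
```

```text
scene 0.06 [[165.7 223.8]]
scene 0.072 [[165.7 212. ]]
scene 0.08 [[165.7 204.1]]
scene 0.09 [[165.7 194.2]]
scene 0.1 [[165.7 184.2]]
scene 0.11 [[165.6 174.1]]
scene (165, 183)
side 0.06 [[188.5 157.2]]
side 0.072 [[188.3 146.1]]
side 0.08 [[188.1 138.5]]
side 0.09 [[188. 129.]]
side 0.1 [[187.8 119.3]]
side 0.11 [[187.7 109.4]]
side (187, 122)
```

View pics/f.png

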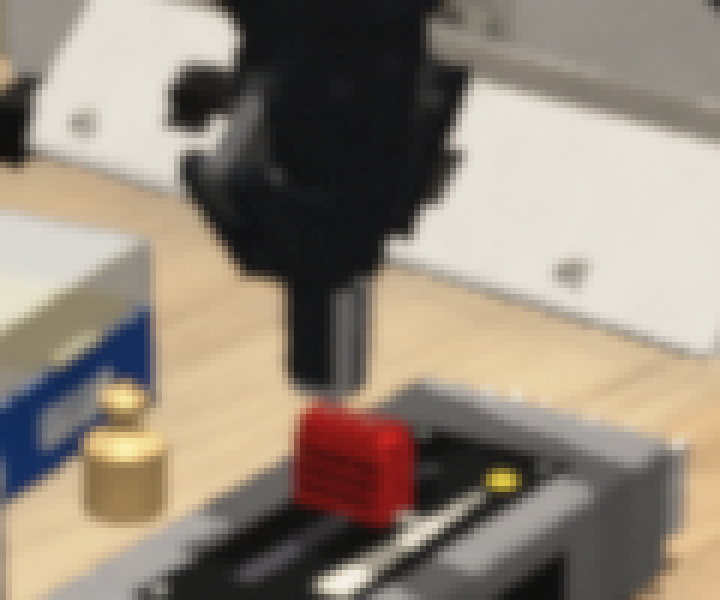

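Both views put the shut fingertips at z≈0.099, above the lever top at 0.090. That disagrees with the stated 19 mm reach ahead of the TCP, but it matches the lack of contact force. I back off and go lower in stages, watching the force.

Emit:
carry_out(moves=[{"dp":[-0.001,0.009,0.0],"angular":[0,0,0],"claw":0},{"dp":[-0.0022,0.018,0],"angular":[0,0,0],"claw":0},{"dp":[-0.0031,0.026,0],"angular":[0,0,0],"claw":0},{"dp":[-0.0031,0.026,-0.004],"angular":[0,0,0],"claw":0},{"dp":[-0.0031,0.026,-0.008],"angular":[0,0,0],"claw":0},{"dp":[-0.0031,0.026,-0.011],"angular":[0,0,0],"claw":0},{"dp":[-0.0031,0.026,-0.014],"angular":[0,0,0],"claw":0},{"dp":[-0.0031,0.026,-0.014],"angular":[0,0,0],"claw":0}])

```text
time: 9.7
tool_pos: [0.5238, 0.0541, 0.0763]
orientation: [0.0, 0.749, -0.663, -0.0]
force: [-0.6, -0.2, -0.7]
finger_gap: -0.0001
```

```bash
python3 -c "
from h import *
look('g.png')
t=r.get_state()['tool_pos'].copy()
for n,o in [('scene',(260,130)),('side',(210,190))]:
    c=cap(n)
    for z in (.058,.072,.085): print(n,z,((proj(c,[[t[0],t[1],z]])-o)*2).round(1))
"
```

```text
t 9.7 tcp [0.5238 0.0541 0.0763] rel home 0.0665 f [-0.6 -0.2 -0.7]
scene lever net 0.71 0.0316
scene red [353 219  16  18 144] 0.0263
side red [304 269  25  27 386] 0.03
scene 0.058 [[173.3 221.1]]
scene 0.072 [[173.3 207.5]]
scene 0.085 [[173.3 194.7]]
side 0.058 [[195.7 168.2]]
side 0.072 [[195.5 155.2]]
side 0.085 [[195.4 142.9]]
```

View pics/g.png

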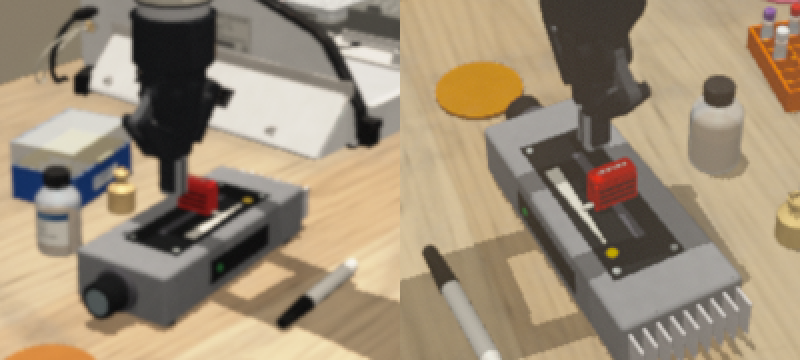

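Tips now at z≈0.085, from scene crop (174,193) and side crop (597,143). The offset is about 9 mm above the reported TCP in both views. I lower another 13 mm and approach.

Emit:
carry_out(moves=[{"dp":[0,0,-0.005],"angular":[0,0,0],"claw":0},{"dp":[0,0,-0.009],"angular":[0,0,0],"claw":0},{"dp":[0,0,-0.013],"angular":[0,0,0],"claw":0},{"dp":[0,0,-0.013],"angular":[0,0,0],"claw":0},{"dp":[0.0004,-0.003,-0.013],"angular":[0,0,0],"claw":0},{"dp":[0.0008,-0.006,-0.013],"angular":[0,0,0],"claw":0},{"dp":[0.001,-0.008,-0.013],"angular":[0,0,0],"claw":0},{"dp":[0.001,-0.008,-0.013],"angular":[0,0,0],"claw":0}])

```text
time: 11.0
tool_pos: [0.5251, 0.0461, 0.0638]
orientation: [-0.0, 0.749, -0.663, 0.0]
force: [0.4, 0.1, 0.5]
finger_gap: -0.0003
```

Emit:
carry_out(moves=[{"dp":[0.0001,-0.001,0],"angular":[0,0,0],"claw":0},{"dp":[0.0002,-0.002,0],"angular":[0,0,0],"claw":0},{"dp":[0.0003,-0.003,0],"angular":[0,0,0],"claw":0},{"dp":[0.0005,-0.004,0],"angular":[0,0,0],"claw":0},{"dp":[0.0006,-0.005,0],"angular":[0,0,0],"claw":0},{"dp":[0.0006,-0.005,0],"angular":[0,0,0],"claw":0},{"dp":[0.0006,-0.005,0],"angular":[0,0,0],"claw":0},{"dp":[0.0006,-0.005,0],"angular":[0,0,0],"claw":0}])

```text
time: 12.0
tool_pos: [0.5256, 0.0413, 0.0637]
orientation: [0.0, 0.749, -0.663, 0.0]
force: [-0.1, -0.6, -0.2]
finger_gap: -0.0001
```

Emit:
carry_out(moves=[{"dp":[0.0001,-0.001,0],"angular":[0,0,0],"claw":0},{"dp":[0.0002,-0.002,0],"angular":[0,0,0],"claw":0},{"dp":[0.0003,-0.003,0],"angular":[0,0,0],"claw":0},{"dp":[0.0005,-0.004,0],"angular":[0,0,0],"claw":0},{"dp":[0.0006,-0.005,0],"angular":[0,0,0],"claw":0},{"dp":[0.0006,-0.005,0],"angular":[0,0,0],"claw":0},{"dp":[0.0006,-0.005,0],"angular":[0,0,0],"claw":0},{"dp":[0.0006,-0.005,0],"angular":[0,0,0],"claw":0}])

```text
time: 13.0
tool_pos: [0.5261, 0.0369, 0.0637]
orientation: [-0.0, 0.749, -0.663, -0.0]
force: [-0.1, 4.8, -0.1]
finger_gap: -0.0001
```

```bash
python3 -c "
from h import *
look('k.png')"
```

```text
t 13.0 tcp [0.5261 0.0369 0.0637] rel home 0.0492 f [-0.1  4.8 -0.1]
scene lever net 0.55 0.0058
scene red [359 219  11  17 112] 0.0222
side lever net 0.57 0.027
side red [304 271  26  26 399] 0.0261
```

Contact at 4.8 N: the lever is about 4 mm out of the second seat. I continue gently.

Emit:
carry_out(moves=[{"dp":[0.0001,-0.001,0],"angular":[0,0,0],"claw":0},{"dp":[0.0002,-0.002,0],"angular":[0,0,0],"claw":0},{"dp":[0.0004,-0.003,0],"angular":[0,0,0],"claw":0},{"dp":[0.0005,-0.004,0],"angular":[0,0,0],"claw":0},{"dp":[0.0006,-0.005,0],"angular":[0,0,0],"claw":0},{"dp":[0.0007,-0.006,0],"angular":[0,0,0],"claw":0},{"dp":[0.0008,-0.007,0],"angular":[0,0,0],"claw":0},{"dp":[0.001,-0.008,0],"angular":[0,0,0],"claw":0}])

```text
time: 14.2
tool_pos: [0.5272, 0.0282, 0.0638]
orientation: [0.0, 0.749, -0.663, 0.0]
force: [0.1, -1.4, -0.4]
finger_gap: -0.0
```

Emit:
carry_out(moves=[{"dp":[0.0001,-0.001,0],"angular":[0,0,0],"claw":0},{"dp":[0.0002,-0.002,0],"angular":[0,0,0],"claw":0},{"dp":[0.0004,-0.003,0],"angular":[0,0,0],"claw":0},{"dp":[0.0005,-0.004,0],"angular":[0,0,0],"claw":0},{"dp":[0.0006,-0.005,0],"angular":[0,0,0],"claw":0},{"dp":[0.0007,-0.006,0],"angular":[0,0,0],"claw":0},{"dp":[0.0008,-0.007,0],"angular":[0,0,0],"claw":0},{"dp":[0.001,-0.008,0],"angular":[0,0,0],"claw":0}])

```text
time: 15.2
tool_pos: [0.5281, 0.021, 0.0638]
orientation: [-0.0, 0.749, -0.663, -0.001]
force: [-1.2, 4.5, 1.8]
finger_gap: 0.0003
```

Emit:
carry_out(moves=[{"dp":[0.0001,-0.001,0],"angular":[0,0,0],"claw":0},{"dp":[0.0002,-0.002,0],"angular":[0,0,0],"claw":0},{"dp":[0.0004,-0.003,0],"angular":[0,0,0],"claw":0},{"dp":[0.0005,-0.004,0],"angular":[0,0,0],"claw":0},{"dp":[0.0006,-0.005,0],"angular":[0,0,0],"claw":0},{"dp":[0.0007,-0.006,0],"angular":[0,0,0],"claw":0},{"dp":[0.0007,-0.006,0],"angular":[0,0,0],"claw":0},{"dp":[0.0007,-0.006,0],"angular":[0,0,0],"claw":0}])

```text
time: 16.2
tool_pos: [0.5289, 0.0142, 0.0638]
orientation: [0.0, 0.749, -0.663, 0.0]
force: [-0.1, 0.5, -0.2]
finger_gap: -0.0002
```

```bash
python3 -c "
from h import *
look('k.png')"
```

```text
t 16.2 tcp [0.5289 0.0142 0.0638] rel home 0.0263 f [-0.1  0.5 -0.2]
scene lever net 0.43 0.1051
scene red [365 214  13  17 110] -0.0058
side lever net 0.98 -0.0023
side red [313 282  26  27 410] -0.0017
```

Emit:
carry_out(moves=[{"dp":[0.0001,-0.001,0],"angular":[0,0,0],"claw":0},{"dp":[0.0002,-0.002,0],"angular":[0,0,0],"claw":0},{"dp":[0.0004,-0.003,0],"angular":[0,0,0],"claw":0},{"dp":[0.0005,-0.004,0],"angular":[0,0,0],"claw":0},{"dp":[0.0005,-0.0045,0],"angular":[0,0,0],"claw":0},{"dp":[0.0006,-0.005,0],"angular":[0,0,0],"claw":0},{"dp":[0.0006,-0.005,0],"angular":[0,0,0],"claw":0},{"dp":[0.0006,-0.005,0],"angular":[0,0,0],"claw":0}])

```text
time: 17.4
tool_pos: [0.5294, 0.0094, 0.0637]
orientation: [0.0, 0.749, -0.663, -0.0]
force: [-0.9, 0.0, -0.1]
finger_gap: -0.0001
```

Emit:
carry_out(moves=[{"dp":[0.0001,-0.0005,0],"angular":[0,0,0],"claw":0},{"dp":[0.0001,-0.001,0],"angular":[0,0,0],"claw":0},{"dp":[0.0001,-0.001,0],"angular":[0,0,0],"claw":0},{"dp":[0.0001,-0.001,0],"angular":[0,0,0],"claw":0},{"dp":[0.0001,-0.001,0],"angular":[0,0,0],"claw":0},{"dp":[0.0001,-0.001,0],"angular":[0,0,0],"claw":0},{"dp":[0.0001,-0.001,0],"angular":[0,0,0],"claw":0},{"dp":[0.0001,-0.001,0],"angular":[0,0,0],"claw":0}])

```text
time: 18.4
tool_pos: [0.5295, 0.0093, 0.0638]
orientation: [-0.001, 0.749, -0.663, -0.001]
force: [-0.8, 6.2, 1.6]
finger_gap: 0.0
```

The home stop is confirmed: 6.2 N with no travel, at TCP 21.4 mm beyond home. I retreat, lift, cross over and lower on the home side.

Emit:
carry_out(moves=[{"dp":[-0.001,0.006,0],"angular":[0,0,0],"claw":0},{"dp":[-0.0015,0.013,0],"angular":[0,0,0],"claw":0},{"dp":[-0.0015,0.013,0.025],"angular":[0,0,0],"claw":0},{"dp":[-0.0015,0.013,0.05],"angular":[0,0,0],"claw":0},{"dp":[-0.0015,0.013,0.05],"angular":[0,0,0],"claw":0},{"dp":[0.001,-0.01,0.05],"angular":[0,0,0],"claw":0},{"dp":[0.004,-0.033,0.05],"angular":[0,0,0],"claw":0},{"dp":[0.007,-0.058,0.05],"angular":[0,0,0],"claw":0}])

```text
time: 19.4
tool_pos: [0.5359, -0.0502, 0.1121]
orientation: [0.001, 0.749, -0.663, -0.001]
force: [0.8, 0.2, -1.2]
finger_gap: 0.0001
```

Emit:
carry_out(moves=[{"dp":[0,0,0],"angular":[0,0,0],"claw":0},{"dp":[0,0,0],"angular":[0,0,0],"claw":0},{"dp":[0,0,-0.015],"angular":[0,0,0],"claw":0},{"dp":[0,0,-0.03],"angular":[0,0,0],"claw":0},{"dp":[0,0,-0.04],"angular":[0,0,0],"claw":0},{"dp":[0,0,-0.05],"angular":[0,0,0],"claw":0},{"dp":[0,0,-0.05],"angular":[0,0,0],"claw":0},{"dp":[0,0,-0.05],"angular":[0,0,0],"claw":0}])

```text
time: 20.4
tool_pos: [0.5369, -0.0498, 0.0641]
orientation: [-0.0, 0.749, -0.663, 0.0]
force: [0.6, -0.1, 0.5]
finger_gap: -0.0002
```

```bash
python3 -c "
from h import *
look('m.png')"
```

```text
t 20.4 tcp [ 0.5369 -0.0498  0.0641] rel home -0.0382 f [ 0.6 -0.1  0.5]
scene lever net 0.64 -0.0036
scene red [359 213  19  18 157] -0.0067
side lever net 0.79 -0.0043
side red [313 283  21  26 340] -0.0017
```

View pics/m.png

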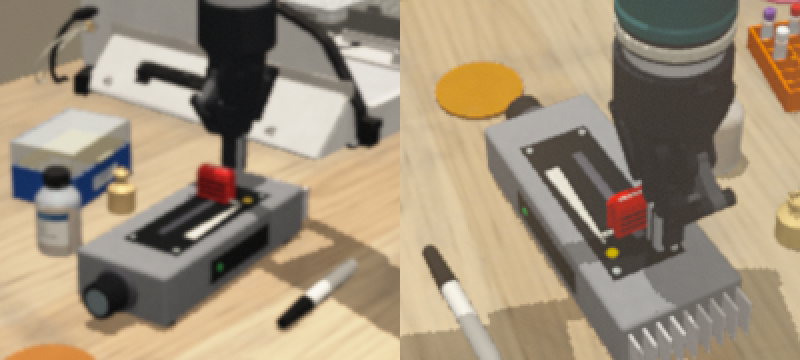

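The fingers are behind the lever on the home side, and the lever is at the dot end. Now I push towards +y.

Emit:
carry_out(moves=[{"dp":[-0.0002,0.002,0],"angular":[0,0,0],"claw":0},{"dp":[-0.0005,0.004,0],"angular":[0,0,0],"claw":0},{"dp":[-0.0007,0.006,0],"angular":[0,0,0],"claw":0},{"dp":[-0.001,0.008,0],"angular":[0,0,0],"claw":0},{"dp":[-0.0012,0.01,0],"angular":[0,0,0],"claw":0},{"dp":[-0.0014,0.012,0],"angular":[0,0,0],"claw":0},{"dp":[-0.0016,0.013,0],"angular":[0,0,0],"claw":0},{"dp":[-0.0017,0.014,0],"angular":[0,0,0],"claw":0}])

```text
time: 21.6
tool_pos: [0.5349, -0.0357, 0.0637]
orientation: [0.0, 0.749, -0.663, 0.0]
force: [0.0, 0.6, 0.1]
finger_gap: 0.0001
```

Emit:
carry_out(moves=[{"dp":[-0.0001,0.001,0],"angular":[0,0,0],"claw":0},{"dp":[-0.0002,0.002,0],"angular":[0,0,0],"claw":0},{"dp":[-0.0004,0.003,0],"angular":[0,0,0],"claw":0},{"dp":[-0.0005,0.004,0],"angular":[0,0,0],"claw":0},{"dp":[-0.0006,0.005,0],"angular":[0,0,0],"claw":0},{"dp":[-0.0007,0.006,0],"angular":[0,0,0],"claw":0},{"dp":[-0.0008,0.0065,0],"angular":[0,0,0],"claw":0},{"dp":[-0.0008,0.0065,0],"angular":[0,0,0],"claw":0}])

```text
time: 22.6
tool_pos: [0.5342, -0.0298, 0.0638]
orientation: [0.0, 0.749, -0.663, 0.001]
force: [1.0, -5.9, -1.9]
finger_gap: -0.0004
```

Emit:
carry_out(moves=[{"dp":[-0.0001,0.001,0],"angular":[0,0,0],"claw":0},{"dp":[-0.0002,0.002,0],"angular":[0,0,0],"claw":0},{"dp":[-0.0004,0.003,0],"angular":[0,0,0],"claw":0},{"dp":[-0.0005,0.004,0],"angular":[0,0,0],"claw":0},{"dp":[-0.0006,0.005,0],"angular":[0,0,0],"claw":0},{"dp":[-0.0006,0.005,0],"angular":[0,0,0],"claw":0},{"dp":[-0.0006,0.005,0],"angular":[0,0,0],"claw":0},{"dp":[-0.0006,0.005,0],"angular":[0,0,0],"claw":0}])

```text
time: 23.6
tool_pos: [0.5335, -0.0241, 0.0637]
orientation: [0.0, 0.749, -0.663, -0.0]
force: [0.6, 0.5, -0.5]
finger_gap: -0.0002
```

```bash
python3 -c "
from h import *
look('n.png')"
```

```text
t 23.6 tcp [ 0.5335 -0.0241  0.0637] rel home -0.0123 f [ 0.6  0.5 -0.5]
scene lever net 0.82 0.0169
scene red [354 215  20  19 171] 0.0084
side lever net 0.71 -0.0253
side red [308 277  16  26 263] 0.0143
```

First click (lever ≈ 0.016). On to the second.

Emit:
carry_out(moves=[{"dp":[-0.0002,0.002,0],"angular":[0,0,0],"claw":0},{"dp":[-0.0005,0.004,0],"angular":[0,0,0],"claw":0},{"dp":[-0.0007,0.006,0],"angular":[0,0,0],"claw":0},{"dp":[-0.0008,0.007,0],"angular":[0,0,0],"claw":0},{"dp":[-0.001,0.008,0],"angular":[0,0,0],"claw":0},{"dp":[-0.0011,0.009,0],"angular":[0,0,0],"claw":0},{"dp":[-0.0012,0.01,0],"angular":[0,0,0],"claw":0},{"dp":[-0.0013,0.011,0],"angular":[0,0,0],"claw":0}])

```text
time: 24.8
tool_pos: [0.5323, -0.014, 0.0638]
orientation: [0.001, 0.749, -0.663, 0.001]
force: [1.1, -4.9, -1.2]
finger_gap: -0.0001
```

Emit:
carry_out(moves=[{"dp":[-0.0001,0.001,0],"angular":[0,0,0],"claw":0},{"dp":[-0.0002,0.002,0],"angular":[0,0,0],"claw":0},{"dp":[-0.0004,0.003,0],"angular":[0,0,0],"claw":0},{"dp":[-0.0005,0.004,0],"angular":[0,0,0],"claw":0},{"dp":[-0.0006,0.005,0],"angular":[0,0,0],"claw":0},{"dp":[-0.0006,0.005,0],"angular":[0,0,0],"claw":0},{"dp":[-0.0006,0.005,0],"angular":[0,0,0],"claw":0},{"dp":[-0.0006,0.005,0],"angular":[0,0,0],"claw":0}])

```text
time: 25.8
tool_pos: [0.5316, -0.0081, 0.0638]
orientation: [-0.0, 0.749, -0.663, -0.0]
force: [0.6, -0.4, 0.3]
finger_gap: -0.0001
```

```bash
python3 -c "
from h import *
look('o.png')"
```

```text
t 25.8 tcp [ 0.5316 -0.0081  0.0638] rel home 0.0038 f [ 0.6 -0.4  0.3]
scene lever net 0.86 0.0315
scene red [350 218  18  19 174] 0.0253
side lever net 0.51 0.0289
side red [304 271  14  25 240] 0.0304
```

Second click (lever ≈ 0.032). The same stroke again takes it to the third.

Emit:
carry_out(moves=[{"dp":[-0.0002,0.002,0],"angular":[0,0,0],"claw":0},{"dp":[-0.0005,0.004,0],"angular":[0,0,0],"claw":0},{"dp":[-0.0007,0.006,0],"angular":[0,0,0],"claw":0},{"dp":[-0.0008,0.007,0],"angular":[0,0,0],"claw":0},{"dp":[-0.001,0.008,0],"angular":[0,0,0],"claw":0},{"dp":[-0.0011,0.009,0],"angular":[0,0,0],"claw":0},{"dp":[-0.0012,0.01,0],"angular":[0,0,0],"claw":0},{"dp":[-0.0013,0.011,0],"angular":[0,0,0],"claw":0}])

```text
time: 27.0
tool_pos: [0.5304, 0.002, 0.0638]
orientation: [0.001, 0.749, -0.663, 0.001]
force: [0.0, -5.2, -1.0]
finger_gap: 0.0001
```

Emit:
carry_out(moves=[{"dp":[-0.0001,0.001,0],"angular":[0,0,0],"claw":0},{"dp":[-0.0002,0.002,0],"angular":[0,0,0],"claw":0},{"dp":[-0.0004,0.003,0],"angular":[0,0,0],"claw":0},{"dp":[-0.0005,0.004,0],"angular":[0,0,0],"claw":0},{"dp":[-0.0006,0.005,0],"angular":[0,0,0],"claw":0},{"dp":[-0.0006,0.005,0],"angular":[0,0,0],"claw":0},{"dp":[-0.0006,0.005,0],"angular":[0,0,0],"claw":0},{"dp":[-0.0006,0.005,0],"angular":[0,0,0],"claw":0}])

```text
time: 28.0
tool_pos: [0.5297, 0.0079, 0.0637]
orientation: [-0.0, 0.749, -0.663, -0.0]
force: [-0.4, -0.2, -0.5]
finger_gap: -0.0
```

```bash
python3 -c "
from h import *
look('p.png')"
```

```text
t 28.0 tcp [0.5297 0.0079 0.0637] rel home 0.0199 f [-0.4 -0.2 -0.5]
scene lever net 0.56 0.0484
scene red [345 221  19  19 177] 0.0412
side red [298 265  15  24 238] 0.0467
```

Third click (≈ 0.048). I back off, lift straight up and move clear.

Emit:
carry_out(moves=[{"dp":[0.001,-0.008,0],"angular":[0,0,0],"claw":0},{"dp":[0.002,-0.016,0],"angular":[0,0,0],"claw":0},{"dp":[0.002,-0.016,0.03],"angular":[0,0,0],"claw":0},{"dp":[0.002,-0.016,0.07],"angular":[0,0,0],"claw":0},{"dp":[0.002,-0.016,0.11],"angular":[0,0,0],"claw":0},{"dp":[0.002,-0.016,0.15],"angular":[0,0,0],"claw":0},{"dp":[-0.02,-0.05,0.16],"angular":[0,0,0],"claw":0},{"dp":[-0.05,-0.09,0.16],"angular":[0,0,0],"claw":0}])

```text
time: 29.2
tool_pos: [0.4802, -0.0835, 0.2255]
orientation: [-0.001, 0.749, -0.662, 0.002]
force: [0.3, -0.1, -0.6]
finger_gap: 0.0001
```

Emit:
carry_out(moves=[{"dp":[-0.03,-0.05,0],"angular":[0,0,0],"claw":0},{"dp":[-0.06,-0.1,0],"angular":[0,0,0],"claw":0},{"dp":[-0.06,-0.1,0],"angular":[0,0,0],"claw":0},{"dp":[-0.06,-0.1,0],"angular":[0,0,0],"claw":0},{"dp":[-0.06,-0.1,0],"angular":[0,0,0],"claw":0},{"dp":[-0.06,-0.1,0],"angular":[0,0,0],"claw":0},{"dp":[-0.06,-0.1,0],"angular":[0,0,0],"claw":0},{"dp":[-0.06,-0.1,0],"angular":[0,0,0],"claw":0}])

```text
time: 30.2
tool_pos: [0.4199, -0.1818, 0.2237]
orientation: [0.0, 0.749, -0.662, -0.0]
force: [-0.2, 0.5, -0.4]
finger_gap: -0.0001
```

```bash
python3 -c "
from h import *
look('q.png')"
```

```text
t 30.2 tcp [ 0.4199 -0.1818  0.2237] rel home -0.1552 f [-0.2  0.5 -0.4]
scene lever net 0.92 0.0464
scene red [345 221  19  19 165] 0.0444
side red [406 193   4   5  15] 0.1482
```

View pics/q.png

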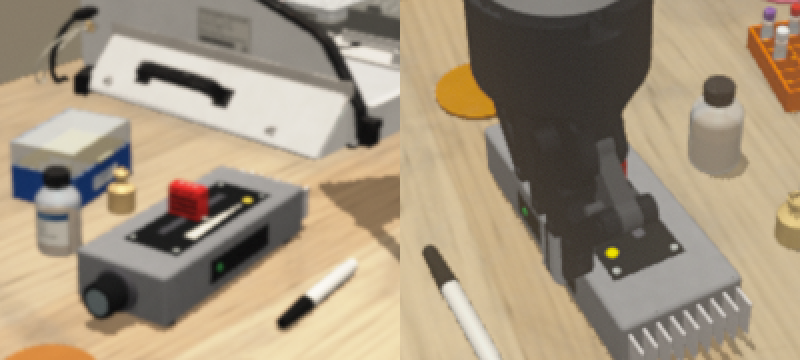

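The lever is in the third seat (scene network 0.046, against 0.048 nominal). The bystanders have not moved, and the hand is clear at z≈0.22, only blocking part of the side view.

```bash
python3 -c "
from workcell import r
print(r.finish_job())"
```

```text
the job is handed in; nothing more can be done
None
```

The attenuator lever was pushed back to the home stop, then moved forward one click at a time and left in the third click. I handed the job in at about 30 s.

- **Home stop:** I pushed the lever from its second click with the outside of the shut fingers. At the stop it read 6.2 N with no further travel.
- **Clicks:** I pushed from the other side. The cameras read the lever after each click at about 0.016, 0.032 and 0.048 m. The push force read 5–6 N during each stroke and fell to about zero after each jump.
- **Last check:** With the hand withdrawn, the scene network read the lever at 0.046 m and my colour estimate 0.044 m, against 0.048 m for the third seat. The hand was clear at about 0.22 m height, the wrist force was near zero, and the bystanders looked unmoved.

**Checks that disagreed:**
- **Fingertip height:** In both camera views the shut fingertips sat about 9 mm above the reported TCP, not 19 mm beyond it. My first approach therefore passed over the lever without touching it, and I backed off and repeated it lower.
- **Lever readings:** The network's lever reading was clearly wrong in a few frames where the gripper was close to the lever. The scene colour estimate read up to 8 mm low throughout. I relied on the force and contact positions instead.
- **Side view:** The arm hid the lever from the side camera at the end, so only the scene camera confirms the final position.

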